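# Tighten the repair press to the first slip of its clutch

### The arm

A 6-joint arm with a two-finger parallel gripper is mounted at the origin on the work surface; the furniture and walls round the work are solid. World frame = base frame: x ahead of the robot, y to its left, z up, the work surface at z = 0. Lengths are in m, angles in rad, forces in N, time in s.
With the tool pointing down it reaches from about 0.35 to 0.975 m from the base axis. Payload 4.9 kg.
Tool frame: the origin (TCP) lies on the centre line of the jaws, within the pads' length; the fingertips stand 11 mm ahead of it and the grasp point (between the pads) lies 8 mm behind it (manip.finger_overhang is the distance from the TCP to the fingertips, in m); y points along the fingers, z is the direction in which the jaws open and shut, and the axes are right-handed (so a half turn about y gives the same grasp; the last joint's range is limited). The gripper opens to 85 mm and grips with 20 to 120 N. Pads are 22 mm wide; open, the fingers measure 114 mm over their backs; the gripper's body (76 mm by 85 mm) begins 54 mm behind the grasp point. The pads swing forward as they close: fully open they stand 13 mm farther back than shut.
Start: joints at [0.999, 0.053, 1.613, -0, 1.476, -0.119], TCP at [0.273, 0.562, 0.242] pointing down, gripper open.
Joint ranges: [-3.01, 3.01], [-1.01, 2.22], [0.06, 2.58], [-1.02, 4.17], [0.09, 2.62], [-3.14, 3.14]. Speed limits (rad/s): [2.57, 2.57, 3.14, 3.14, 3.14, 3.14].

### API

Orientations are given as a unit quaternion [w, x, y, z].
In Python, from plant import readout, cams, workorder, manip gives the robot as it stands.
- The arm moves only by the tool play_rows, never from a script. Its arguments are lists of equal length, an entry for each row: "slide": the shift along the tool's x, y, z in cm, a list of three; "yaw": the turn about the tool's y in degrees; "grip": the closure, from -1 (fully open) to 1 (shut), so that 0 is half open. In form: {"slide": [[x, y, z], ...], "yaw": [yaw, ...], "grip": [grip, ...]}. A call has 1 to 12 rows; each row shifts and turns the commanded pose from where the row before left it, along the tool's axes as they then stand; what a row does not reach is not made up. A row lasts 1/10 s, in which the tool goes at most 50 mm and 8.59 degrees, less where a joint would pass 70% of its speed; a pose out of reach is approached as far as the arm can. A call with a gripper value outside its range is refused whole. The fingers move at their own pace and stop on an object; the grip force is fixed at half the most. Time passes only in rows, so rows that do not move let the fingers close. It gives the time, the measured TCP pose, the force and the opening at its end, in the units of the state.
- readout.state(): the state, without advancing time (a new reading comes with each control period).
- cams.grab_frame(name): name is "scene" or "top" or "wrist"; returns a dict with "image" (400x640x3 uint8, red, green, blue), "mtx" (3x3 intrinsics, pixels), "dist" ([k1, k2, p1, p2, k3] as OpenCV has them; the pictures are not rectified), "R" (3x3) and "t" (3): a world point X has camera coordinates R X + t; the wrist camera has in their place "mount" (4x4, takes a point from camera to tool coordinates, whose origin is the TCP and whose axes are the tool frame's). Camera axes: x right, y down, z forward; pixel columns grow to the right and rows downward; lengths in m; the calibration is good to about 2 mm. A picture is of the moment at which its call begins: read the wrist's pose just before it. There is no depth.
- workorder.job_done(): hands the job in, once; it reports no verdict.
The state is a dict: "time": time; "joint_pos": joint angles; "joint_vel": joint speeds; "joint_efforts": joint torques, N m; "tool_pos": TCP position; "tool_rot": TCP orientation; "contact_force": force on the tool from outside, world axes, zero at the start; "ft_torque": the same for the moment, N m; "gripper_width": opening from 0.0 (shut) to 1.0 (fully open).
Only numpy, scipy, OpenCV 4.12 (cv2) and the standard library are available. Lean on these libraries where they do the work, as an engineer would, in place of code of your own. Each camera call takes 0.05 s, during which the arm holds its last target.

### The job

Tighten the repair press that holds the pale pottery shard (the green one): turn its black thumbscrew clockwise until the foot is down on the shard and the clutch slips for the first time, then stop at once (10 to 20 degrees of slip is right, 35 is too much) and let go. Leave the grey press alone.

Things in the scene. Friction and masses are not known exactly. Their poses are not given: they have to be found in the camera images.
- press_grip (a point): Grip point of the green press's thumbscrew, an upright black blade 42 mm long, 11 thick, 40 tall, the highest part of the press, turning about the vertical at constant height. The point is on the axis, 16 mm below the blade's top; a brass collar (18 mm radius) lies 26 mm below it, a white dial (36 mm radius) 36 mm below it. x: level, along the blade to its white-dot end; y: across it; z up.
- press_screw (a joint): Angle (rad) of the green press's brass collar; grows clockwise from above and lowers the foot. Starts at 0.1 to 0.65, stays where left; at 1.18 to 1.2 the foot is hard on the shard and the collar stops, its black pointer on the dial's red mark, opposite the column (dark ticks 0.2 rad apart). Until a slip the pointer is under the blade's white-dot end. Turning takes about 0.03 N m.
- press_clutch (a joint): Slip (rad) of the clutch: how far the green press's thumbscrew has turned clockwise past its brass collar. Starts at 0, stays near 0 while the collar turns along, grows once the collar is stopped and the clutch slips, at about 0.12 N m. Turning back does not undo a slip, it loosens the screw.
- spare_tip (a point): White-dot end of the thumbscrew blade on the grey press, 21 mm from its axis, 16 mm below its top. The grey press is the same size as the green one (base 112 x 90 mm, top of blade 159 mm above the table) with nothing under its foot; to be left alone.

How it is judged:
By the outcome, as a careful person would: the job done as asked, in the order asked, and still so for the second after the job is handed in, with the robot touching nothing.
It also fails if it takes over 32 s, if anything falls off the work surface, if the arm or the gripper's body presses on something with over 40 N, if the wrist force passes 120 N, or if a joint passes its speed limit or range.

## Working session

There is one attempt and no reset: what is moved stays moved. The work goes in short steps, Python scripts to look and compute and a tool call to move; the robot and the scene stay as the last step left them, time stands still between calls to the robot, and variables do not carry over. Pictures are saved under pics/ and viewed, and the job is handed in when it is done.

Besides the shell and the picture viewer there is one more tool, called after "Emit:" as a command line: name --pt "numbers of a row" for each row, then --argument value for the rest. play_rows: Moves the arm, as the interface text tells. Its arguments: {"type":"object","properties":{"slide":{"type":"array","items":{"type":"array","items":{"type":"number"}}},"yaw":{"type":"array","items":{"type":"number"}},"grip":{"type":"array","items":{"type":"number"}}},"required":["slide","yaw","grip"]}

```bash
ls; mkdir -p pics; python3 - <<'E'
from plant import readout,cams,workorder,manip
import cv2
print(readout.state()); print([a for a in dir(manip) if a[0]!='_'])
for n in ["scene","top"]:
    f=cams.grab_frame(n); cv2.imwrite(f"pics/{n}0.png",f["image"][:,:,::-1]); print(n,f["mtx"],f["dist"],f["R"],f["t"])
E
```

```text
pics
{'time': 0.0, 'joint_pos': array([ 9.99002190e-01,  5.33577316e-02,  1.61432169e+00, -1.08049709e-06,
        1.47602155e+00, -1.18975975e-01]), 'joint_vel': array([-0.00091362, -0.00142458, -0.00091174, -0.00039651, -0.00119374,
       -0.00041004]), 'joint_efforts': array([-1.23034893e-04, -3.93668532e+01, -3.70185435e+01, -7.65716118e-05,
        7.08673979e-03, -8.44970174e-06]), 'tool_pos': array([0.27308798, 0.56149433, 0.24104593]), 'tool_rot': array([-0.68835866,  0.68976168, -0.158983  ,  0.15847899]), 'contact_force': array([ 0.21056536, -0.43890544,  0.64236744]), 'ft_torque': array([ 0.02789646, -0.02607461,  0.00031565]), 'gripper_width': 1.0027785822917383}
['IKError', 'finger_overhang']
scene [[403.24459777   0.         319.71081485]
 [  0.         403.24459777 198.55058646]
 [  0.           0.           1.        ]] [-0.01316795  0.          0.          0.          0.        ] [[ 0.57835771 -0.81551025 -0.02110442]
 [-0.39557127 -0.25772508 -0.88153341]
 [ 0.71346039  0.51818994 -0.47164971]] [-0.24374794  0.26976949  0.82433021]
top [[371.42742944   0.         326.84068334]
 [  0.         371.42742944 206.17106016]
 [  0.           0.           1.        ]] [-0.01984045  0.          0.          0.          0.        ] [[ 0.01471048 -0.9998768   0.00547632]
 [-0.99496823 -0.01518067 -0.09903417]
 [ 0.0991051  -0.00399193 -0.99506896]] [-0.03339405  0.43779835  0.99723648]
```

View pics/scene0.png

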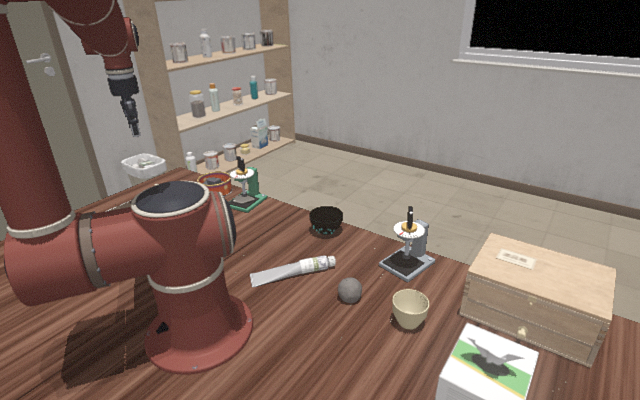

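View pics/top0.png

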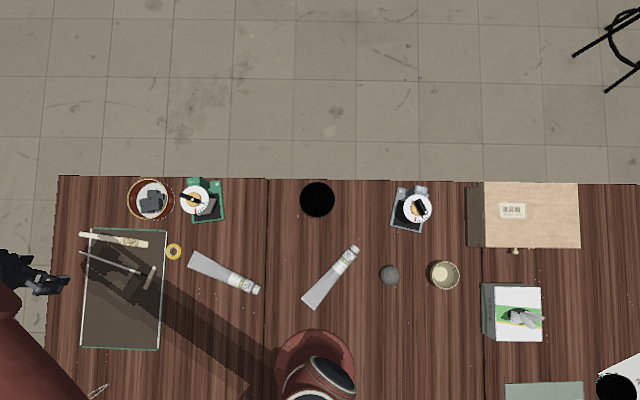

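The green press is near top-view pixel (197,200) and scene pixel (243,180). The grey one is at (415,208) in the top view. I'll zoom in on the green press.

```bash
python3 - <<'E'
import cv2,numpy as np
t=cv2.imread("pics/top0.png")[165:235,160:240]; s=cv2.imread("pics/scene0.png")[145:220,200:280]
a=cv2.resize(t,None,fx=8,fy=8,interpolation=cv2.INTER_CUBIC); cv2.imwrite("pics/topz.png",a)
cv2.imwrite("pics/scz.png",cv2.resize(s,None,fx=8,fy=8,interpolation=cv2.INTER_CUBIC))
E
```

```text
(no output)
```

View pics/topz.png

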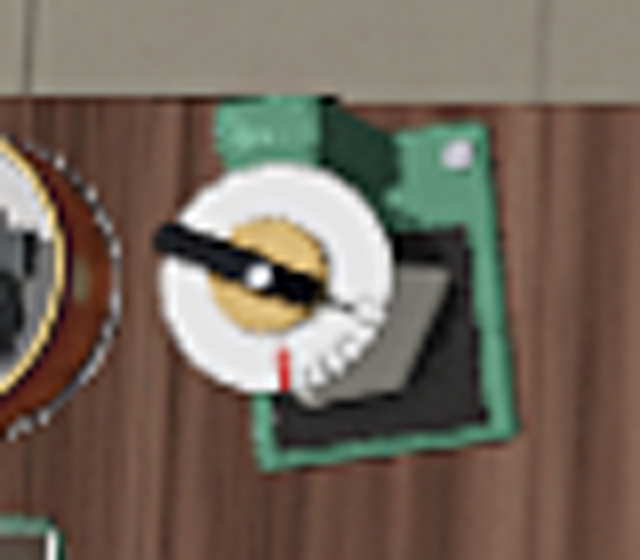

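View pics/scz.png

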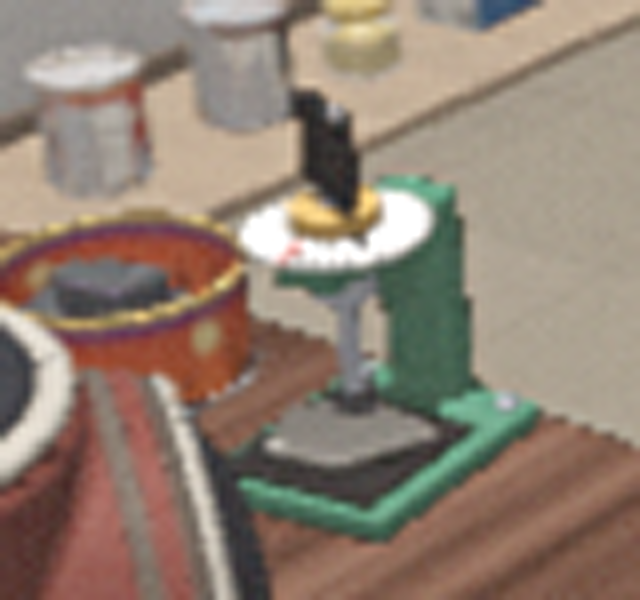

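```bash
cat > h.py <<'E'
import cv2,numpy as np
from plant import readout,cams
def ray(f,uv):
    p=cv2.undistortPoints(np.array([[uv]],float),f["mtx"],f["dist"])[0,0]
    R=np.array(f["R"]);t=np.array(f["t"]);return -R.T@t, R.T@np.array([p[0],p[1],1])
def plane(f,uv,z):
    c,d=ray(f,uv);return c+d*(z-c[2])/d[2]
def proj(f,X):
    return cv2.projectPoints(np.array(X,float).reshape(-1,1,3),cv2.Rodrigues(np.array(f["R"]))[0],np.array(f["t"]),f["mtx"],f["dist"])[0][:,0]
E
python3 - <<'E'
from h import *
f=cams.grab_frame("top");g=cams.grab_frame("scene")
c=lambda x,y:((x+.5)/8-.5+160,(y+.5)/8-.5+165)
D=plane(f,c(277,278),.107);P=plane(f,c(352,309),.107);M=plane(f,c(284,370),.107)
print("dial",D,"ptr",P,"mark",M)
cs=lambda x,y:((x+.5)/8-.5+200,(y+.5)/8-.5+145)
print("dial scene",plane(g,cs(338,229),.107), "ptr",plane(g,cs(363,243),.107),"mark",plane(g,cs(292,250),.107))
for n,q in(("p",P),("m",M)):
    d=q-D;print(n,np.hypot(*d[:2]),np.degrees(np.arctan2(d[1],d[0])))
b=[plane(f,c(*q),.159) for q in((165,238),(262,275))];print("top ends",b)
s=readout.state()
from scipy.spatial.transform import Rotation as R
q=s["tool_rot"];print(R.from_quat(q,scalar_first=True).as_matrix(),s["tool_pos"])
E
```

```text
dial [0.44203003 0.30792254 0.107     ] ptr [0.43257745 0.28377258 0.107     ] mark [0.41300417 0.30426035 0.107     ]
dial scene [0.44177127 0.30752901 0.107     ] ptr [0.43768877 0.29002481 0.107     ] mark [0.41823594 0.30856142 0.107     ]
p 0.025933985918022585 -111.37597398282566
m 0.02925597561675544 -172.8090047959394
top ends [array([0.44764482, 0.32347889, 0.159     ]), array([0.43699441, 0.29392877, 0.159     ])]
[[ 8.99223480e-01 -6.56851494e-04  4.37489087e-01]
 [-4.37489563e-01 -1.07202405e-03  8.99222849e-01]
 [-1.21657049e-04 -9.99999210e-01 -1.25135487e-03]] [0.2732352  0.56169499 0.24153508]
```

Emit:
play_rows --pt "3.3 0 -1.9" --pt "3.3 0 -1.9" --pt "3.3 0 -1.9" --pt "3.3 0 -1.9" --pt "3.3 0 -1.9" --pt "3.3 0 -1.9" --pt "3.3 0 -1.9" --pt "3.3 0 -1.9" --pt "0 0 0" --yaw '[0, 0, 0, 0, 0, 0, 0, 0, 0]' --grip '[-1, -1, -1, -1, -1, -1, -1, -1, -1]'

```text
time: 1.1
tool_pos: [0.4462, 0.3067, 0.2421]
tool_rot: [-0.688, 0.689, -0.16, 0.161]
contact_force: [0.5, 0.2, 0.2]
gripper_width: 0.997
```

Emit:
play_rows --pt "0 0 0" --pt "0 0 0" --pt "0 0 0" --pt "0 0 0" --pt "0 0 0" --pt "0 0 0" --pt "0 0 0" --pt "0 0 0" --pt "0 0 0" --pt "0 0 0" --pt "0 0 0" --pt "0 0 0" --yaw '[-8, -8, -8, -8, -8, -8, -8, -8, -8, -8, -8, -8]' --grip '[-1, -1, -1, -1, -1, -1, -1, -1, -1, -1, -1, -1]'

```text
time: 2.3
tool_pos: [0.4437, 0.3105, 0.2421]
tool_rot: [0.578, -0.578, -0.408, 0.408]
contact_force: [0.4, 0.4, -0.4]
gripper_width: 1.0
```

```bash
cat >> h.py <<'E'
from scipy.spatial.transform import Rotation as Ro
def wrist(name):
    s=readout.state();f=cams.grab_frame("wrist")
    T=np.eye(4);T[:3,:3]=Ro.from_quat(s["tool_rot"],scalar_first=True).as_matrix();T[:3,3]=s["tool_pos"]
    W=np.linalg.inv(T@np.array(f["mount"]));f["R"]=W[:3,:3];f["t"]=W[:3,3]
    cv2.imwrite(f"pics/{name}.png",f["image"][:,:,::-1]);np.save(f"pics/{name}.npy",f,allow_pickle=True);return s,f
E
python3 - <<'E'
from h import *
s,f=wrist("w1");print(s,f["mount"])
print(proj(f,[[.442,.308,.107],[.442,.308,.159]]))
E
```

```text
{'time': 2.3, 'joint_pos': array([ 4.72865612e-01, -1.47097060e-01,  1.80640161e+00,  3.65878058e-04,
        1.48277719e+00, -2.32721428e+00]), 'joint_vel': array([-3.57007930e-04,  2.81332892e-03, -1.57899438e-03, -7.92430653e-04,
       -3.13128194e-04, -1.38063215e+00]), 'joint_efforts': array([ 8.34218408e-04, -3.06587183e+01, -3.71037555e+01,  9.48467459e-04,
        1.57397320e-03,  1.14950605e+00]), 'tool_pos': array([0.44372405, 0.31045438, 0.24205912]), 'tool_rot': array([ 0.57785069, -0.5775467 , -0.40760206,  0.40790801]), 'contact_force': array([ 0.37971043,  0.43697401, -0.35647154]), 'ft_torque': array([0.02443418, 0.01588548, 0.02961118]), 'gripper_width': 0.999818267008226} [[-9.87107843e-04  9.46949337e-01  3.21381361e-01 -8.24499373e-02]
 [ 2.84642801e-04 -3.21381238e-01  9.46949850e-01 -1.30875568e-01]
 [ 9.99999472e-01  1.02622051e-03  4.76956293e-05  6.31458483e-04]
 [ 0.00000000e+00  0.00000000e+00  0.00000000e+00  1.00000000e+00]]
[[320.84691563 185.71740237]
 [320.89540574 208.4008355 ]]
```

View pics/w1.png

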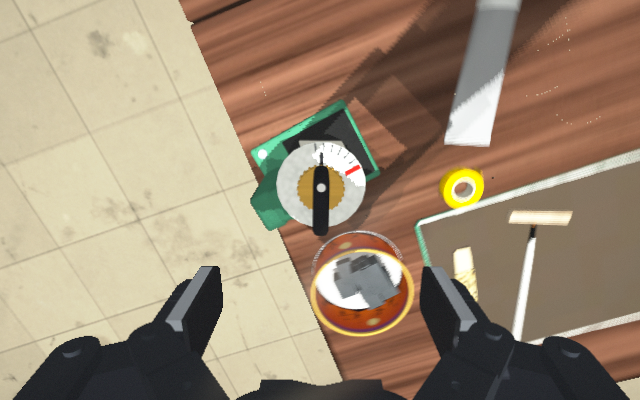

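The wrist view shows the press well: the dial is at (321,186) and the blade runs nearly vertical, pointing at its pointer (321,157), with the red mark at (353,170). The arm was still moving, so I'll take another picture once it has settled.

Emit:
play_rows --pt "0 0 0" --pt "0 0 0" --yaw '[0, 0]' --grip '[-1, -1]'

```text
time: 2.55
tool_pos: [0.444, 0.3101, 0.2422]
tool_rot: [0.579, -0.579, -0.405, 0.405]
contact_force: [0.1, -0.4, -0.1]
gripper_width: 1.001
```

```bash
python3 - <<'E'
from h import *
s,f=wrist("w2");print(s["tool_pos"],s["joint_pos"],s["joint_vel"][5],s["ft_torque"])
T=Ro.from_quat(s["tool_rot"],scalar_first=True).as_matrix();print(T)
print(proj(f,[[.442,.308,.107],[.442,.308,.159]]))
i=cv2.imread("pics/w2.png")[120:260,250:400];cv2.imwrite("pics/w2z.png",cv2.resize(i,None,fx=4,fy=4,interpolation=cv2.INTER_CUBIC))
E
```

```text
[0.44404933 0.31012452 0.24219188] [ 4.72157463e-01 -1.47145338e-01  1.80622318e+00  1.34613143e-04
  1.48273026e+00 -2.31937459e+00] -0.010959852337115134 [ 0.00202571 -0.03432237 -0.04209832]
[[ 3.42965860e-01 -2.52858971e-04 -9.39347835e-01]
 [ 9.39347867e-01  2.14341278e-05  3.42965866e-01]
 [-6.65878944e-05 -9.99999968e-01  2.44873709e-04]]
[[321.39556428 185.89916066]
 [321.5338819  208.60625963]]
```

View pics/w2z.png

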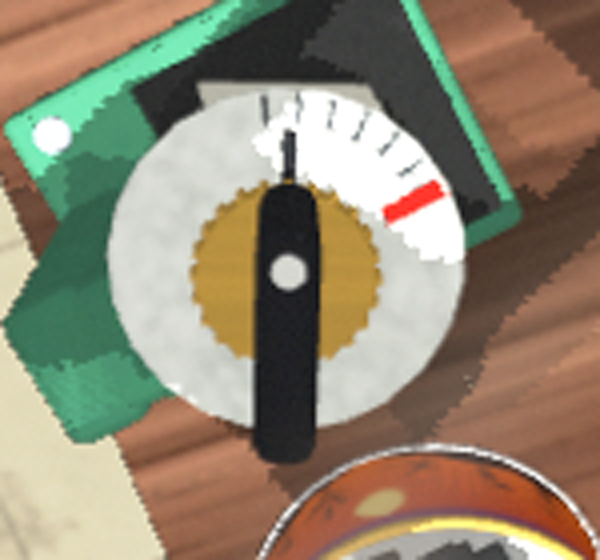

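```bash
python3 - <<'E'
from h import *
f=np.load("pics/w2.npy",allow_pickle=True).item()
c=lambda x,y:((x+.5)/4-.5+250,(y+.5)/4-.5+120)
P=[plane(f,c(*q),.107)[:2] for q in((107,262),(465,255),(288,432),(150,150),(430,150),(150,375),(425,375))]
A=np.array([[2*x,2*y,1] for x,y in P]);r=np.linalg.lstsq(A,[x*x+y*y for x,y in P],rcond=None)[0]
C=r[:2];print("dial",C,np.sqrt(r[2]+C@C))
for n,q in dict(t0=(265,110),t1=(299,106),t2=(334,118),t3=(362,127),t4=(394,143),t5=(412,167),red0=(385,216),red1=(441,187),ptrout=(289,132)).items():
    d=plane(f,c(*q),.107)[:2]-C;print(n,np.hypot(*d),np.degrees(np.arctan2(d[1],d[0])))
for z in(.107,.112):
    a=plane(f,c(289,132),z)[:2];b=plane(f,c(289,175),z)[:2];print("ptr dir",np.degrees(np.arctan2(*(a-b)[::-1])), np.degrees(np.arctan2(*(a-C)[::-1])))
a=plane(f,c(289,188),.159)[:2];b=plane(f,c(284,458),.159)[:2];print("blade top",a,b,(a+b)/2,np.degrees(np.arctan2(*(a-b)[::-1])))
a=plane(f,c(288,272),.159)[:2];print("dot",a,a-C)
E
```

```text
dial [0.44210131 0.30851451] 0.03609169954105704
t0 0.03199181631926163 -102.1775693358825
t1 0.03254213906618105 -113.86670846963281
t2 0.031444435334567686 -126.55364455108933
t3 0.03182850542162824 -136.8905304522819
t4 0.03262867818508637 -149.297948061825
t5 0.03179382224437072 -159.84804627965704
red0 0.022002387313806923 -171.0878380760394
red1 0.034334061796354134 -171.27431687130772
ptrout 0.02741239224672299 -110.57422875225417
ptr dir -109.94033725877306 -110.57422875225417
ptr dir -109.94033725877308 -110.52124535006222
blade top [0.43214198 0.28148586] [0.44884641 0.32505539] [0.44049419 0.30327063] -110.97667340969126
dot [0.43702084 0.29446133] [-0.00508047 -0.01405318]
```

Emit:
play_rows --pt "-0.2 1.0 0.1" --pt "0 2.0 0" --pt "0 2.0 0" --pt "0 0.4 0" --pt "0 0 0" --pt "0 0 0" --pt "0 0 0" --yaw '[0.4, 0, 0, 0, 0, 0, 0]' --grip '[0.2, 0.2, 0.2, 0.2, 0.2, 0.2, 0.2]'

```text
time: 3.3
tool_pos: [0.4434, 0.3086, 0.1897]
tool_rot: [-0.58, 0.581, 0.405, -0.403]
contact_force: [0.4, 0.4, 0.2]
gripper_width: 0.398
```

```bash
python3 - <<'E'
from h import *
s,f=wrist("w3");print(s["tool_pos"],s["joint_pos"][5],s["gripper_width"],s["ft_torque"])
T=Ro.from_quat(s["tool_rot"],scalar_first=True).as_matrix();print(T, np.degrees(np.arctan2(T[1,2],T[0,2])))
C=np.array([.4421,.3084]);a=np.radians(-110.5);u=np.array([np.cos(a),np.sin(a)])
pts=[np.r_[C,.107],np.r_[C+.021*u,.159],np.r_[C-.021*u,.159],np.r_[C,.117]]
p=proj(f,pts);print(p)
i=cv2.imread("pics/w3.png")
for q in p: cv2.circle(i,tuple(int(round(v)) for v in q),2,(255,0,255),-1)
cv2.imwrite("pics/w3a.png",i)
E
```

```text
[0.44336026 0.30861897 0.18970575] -2.316011312569098 0.3982041197069125 [ 0.01873309  0.01928185 -0.04125154]
[[ 0.34787298  0.00203376 -0.93753947]
 [ 0.9375401   0.00107766  0.34787555]
 [ 0.00171785 -0.99999735 -0.00153184]] 159.6425459053496
[[321.60994599 211.58723186]
 [321.84908866 209.68487775]
 [321.49624961 283.058612  ]
 [321.61874395 217.2770168 ]]
```

View pics/w3a.png

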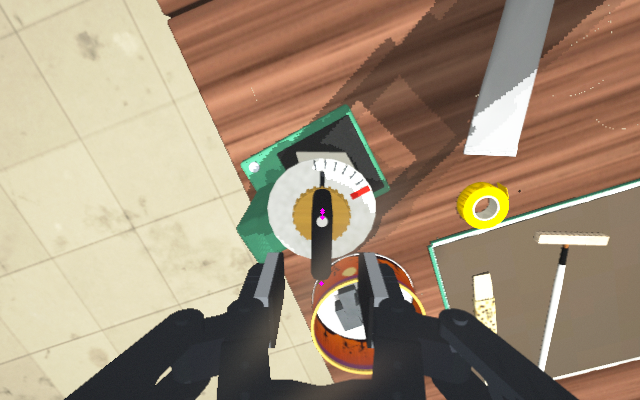

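```bash
python3 - <<'E'
from h import *
f=np.load("pics/w3.npy",allow_pickle=True).item();print(f["mtx"])
i=cv2.imread("pics/w3.png")[190:310,240:400];cv2.imwrite("pics/w3z.png",cv2.resize(i,None,fx=5,fy=5,interpolation=cv2.INTER_CUBIC))
s=readout.state()
T=Ro.from_quat(s["tool_rot"],scalar_first=True).as_matrix()
print(proj(f,[s["tool_pos"]+T@np.array([0,y,0]) for y in(-.008,0,.011)]))
E
```

```text
[[347.07589001   0.         320.73813224]
 [  0.         347.07589001 198.37179092]
 [  0.           0.           1.        ]]
[[319.10167898 292.03747598]
 [319.19017485 281.372324  ]
 [319.29816989 268.35430523]]
```

View pics/w3z.png

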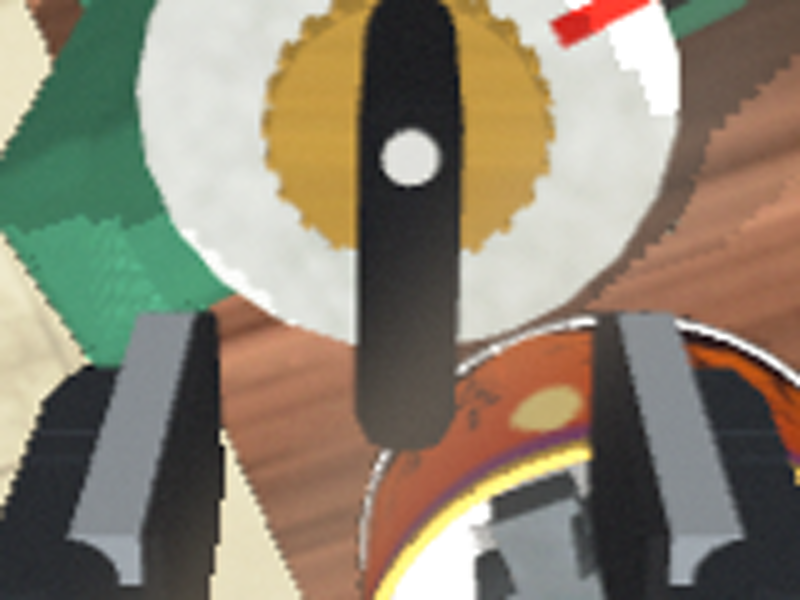

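Emit:
play_rows --pt "-0.1 1.3 0" --pt "0 2.0 0" --pt "0 1.5 0" --pt "0 0.4 0" --pt "0 0 0" --pt "0 0 0" --yaw '[0, 0, 0, 0, 0, 0]' --grip '[0.2, 0.2, 0.2, 0.2, 0.2, 0.2]'

```text
time: 3.95
tool_pos: [0.4427, 0.3075, 0.1368]
tool_rot: [-0.58, 0.58, 0.404, -0.404]
contact_force: [0.3, 0.1, 0.0]
gripper_width: 0.399
```

```bash
python3 - <<'E'
from h import *
s,f=wrist("w4");print(s["tool_pos"],s["contact_force"],s["ft_torque"])
E
```

```text
[0.44270463 0.30752713 0.13682862] [0.31240706 0.1087336  0.03016629] [ 0.00378114  0.00667486 -0.02759253]
```

View pics/w4.png

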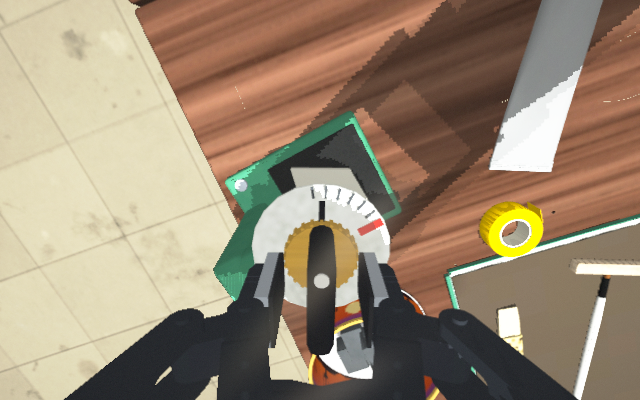

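The blade sits centred between the pads: blade centre column about 321, pads at 281 and 361. Closing now.

Emit:
play_rows --pt "0 0 0" --pt "0 0 0" --pt "0 0 0" --pt "0 0 0" --pt "0 0 0" --pt "0 0 0" --yaw '[0, 0, 0, 0, 0, 0]' --grip '[1, 1, 1, 1, 1, 1]'

```text
time: 4.6
tool_pos: [0.4429, 0.3076, 0.1373]
tool_rot: [-0.58, 0.58, 0.404, -0.403]
contact_force: [0.1, -0.2, 5.8]
gripper_width: 0.12
```

```bash
python3 - <<'E'
from h import *
s,f=wrist("w5");print(s["tool_pos"],s["contact_force"],s["ft_torque"],s["gripper_width"],s["joint_pos"][5])
i=cv2.imread("pics/w5.png")[170:310,240:400];cv2.imwrite("pics/w5z.png",cv2.resize(i,None,fx=4,fy=4,interpolation=cv2.INTER_CUBIC))
E
```

```text
[0.44287161 0.30762273 0.13729585] [ 0.0794433  -0.18348666  5.77792553] [-0.07470679  0.18227281 -0.00061988] 0.12003912908911846 -2.3175334776083485
```

View pics/w5z.png

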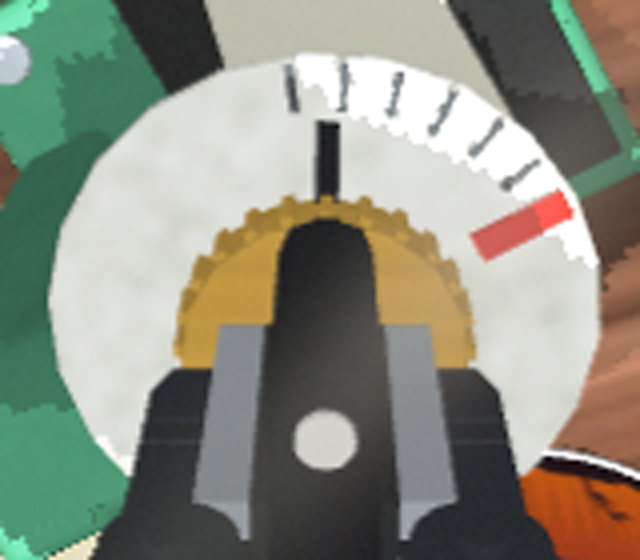

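Emit:
play_rows --pt "0 0 0" --pt "0 0 0" --pt "0 0 0" --pt "0 0 0" --pt "0 0 0" --pt "0 0 0" --pt "0 0 0" --pt "0 0 0" --pt "0 0 0" --pt "0 0 0" --pt "0 0 0" --pt "0 0 0" --yaw '[4, 4, 4, 4, 4, 4, 4, 4, 4, 4, 0, 0]' --grip '[1, 1, 1, 1, 1, 1, 1, 1, 1, 1, 1, 1]'

```text
time: 5.85
tool_pos: [0.4427, 0.3078, 0.1373]
tool_rot: [0.684, -0.683, -0.181, 0.181]
contact_force: [-1.1, 0.4, 5.8]
gripper_width: 0.121
```

```bash
cat >> h.py <<'E'
def rep(n):
    s,f=wrist(n);T=Ro.from_quat(s["tool_rot"],scalar_first=True).as_matrix()
    print(s["time"],s["tool_pos"],s["contact_force"],s["ft_torque"],s["gripper_width"],"j6",s["joint_pos"][5],"zang",np.degrees(np.arctan2(T[1,2],T[0,2])))
    i=cv2.imread(f"pics/{n}.png")[170:310,240:400];cv2.imwrite(f"pics/{n}z.png",cv2.resize(i,None,fx=4,fy=4,interpolation=cv2.INTER_CUBIC))
E
python3 -c "
from h import *
rep('w6')"
```

```text
5.85 [0.44271601 0.30776977 0.13730266] [-1.05215141  0.37937074  5.77708423] [-0.01969511  0.2229921  -0.09495944] 0.12075253400612673 j6 -1.6192044865094029 zang 119.65146551510297
```

View pics/w6z.png

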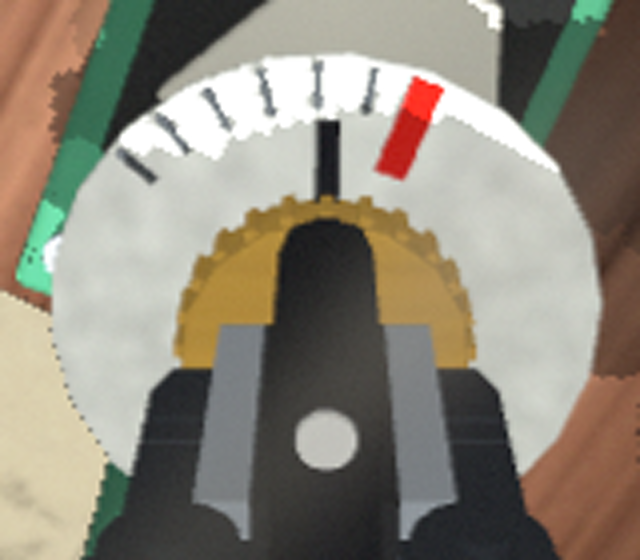

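The turn follows 1:1: the pointer at (327,160) lines up just past the 0.8 tick, about 20° short of the red mark.

Emit:
play_rows --pt "0 0 0" --pt "0 0 0" --pt "0 0 0" --pt "0 0 0" --pt "0 0 0" --pt "0 0 0" --pt "0 0 0" --pt "0 0 0" --yaw '[3, 3, 3, 3, 3, 3, 0, 0]' --grip '[1, 1, 1, 1, 1, 1, 1, 1]'

```text
time: 6.7
tool_pos: [0.4426, 0.3079, 0.1373]
tool_rot: [0.704, -0.703, -0.072, 0.071]
contact_force: [-1.7, 1.1, 4.6]
gripper_width: 0.121
```

```bash
python3 -c "
from h import *
rep('w7')"
```

```text
6.7 [0.44264691 0.3078537  0.13726552] [-1.72661586  1.147866    4.58355339] [ 0.04525902  0.28243189 -0.02277713] 0.12123798927102009 j6 -1.3050608077681451 zang 101.65562279861042
```

View pics/w7z.png

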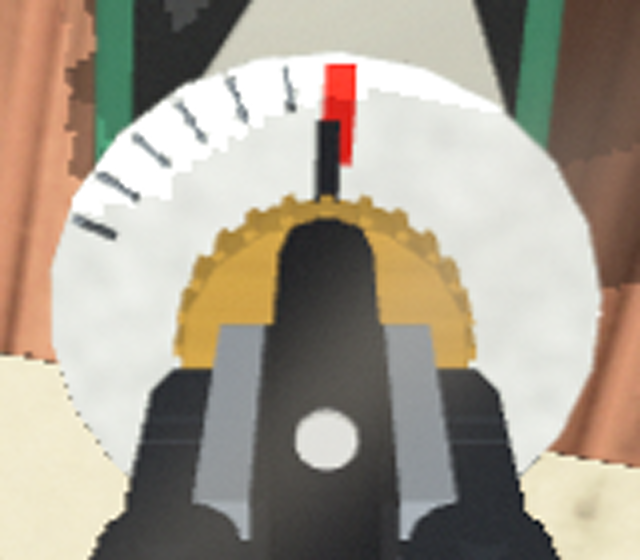

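The pointer (327,160) is about 2–3° before the red mark's centre (340,110). I'll go on in two parts.

Emit:
play_rows --pt "0 0 0" --pt "0 0 0" --pt "0 0 0" --pt "0 0 0" --pt "0 0 0" --pt "0 0 0" --yaw '[3, 3, 3, 3, 0, 0]' --grip '[1, 1, 1, 1, 1, 1]'

```text
time: 7.35
tool_pos: [0.4427, 0.3079, 0.1373]
tool_rot: [0.708, -0.707, 0.002, -0.002]
contact_force: [-1.8, 1.7, 5.9]
gripper_width: 0.117
```

```bash
python3 -c "
from h import *
rep('w8')"
```

```text
7.35 [0.44266795 0.30792037 0.13730245] [-1.77118983  1.69313966  5.87673021] [ 0.02405832  0.30554258 -0.02533429] 0.1166397472403696 j6 -1.0956336166362026 zang 89.65659365109008
```

View pics/w8z.png

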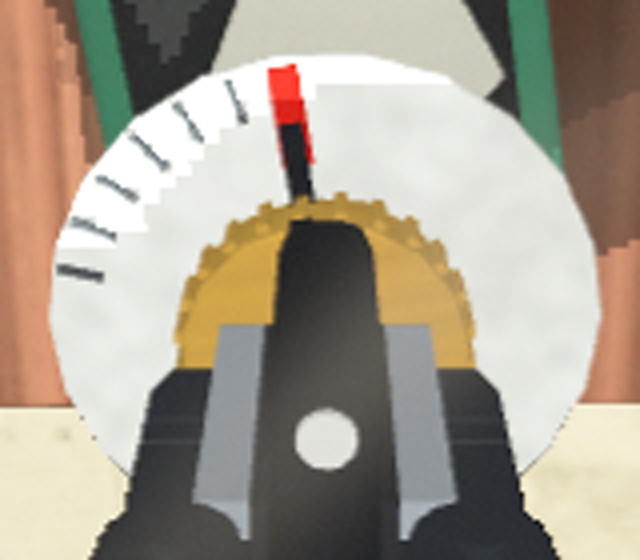

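The pointer has stopped on the red mark and the blade has turned past it. Next I measure the slip.

```bash
cat > m.py <<'E'
from h import *
C=np.array([.4422,.3085])
def ang(n,q):
    f=np.load(f"pics/{n}.npy",allow_pickle=True).item()
    g=lambda x,y:((x+.5)/4-.5+240,(y+.5)/4-.5+170)
    # angle in tool-fixed camera frame via dial centre
    d=[plane(f,g(*p),.109)[:2] for p in q]; v=d[0]-d[1]
    return np.degrees(np.arctan2(v[1],v[0])), [np.degrees(np.arctan2(*(x-C)[::-1])) for x in d]
E
python3 - <<'E'
from m import *
for n,q in dict(w5=[(327,122),(327,198)],w6=[(327,122),(327,198)],w7=[(327,122),(327,198)],w8=[(291,124),(303,198)]).items(): print(n,ang(n,q))
E
```

```text
w5 (np.float64(-110.25145332912481), [np.float64(-110.32827660405964), np.float64(-110.37029174517644)])
w6 (np.float64(-150.2580833175399), [np.float64(-150.70919600388294), np.float64(-150.9590614857085)])
w7 (np.float64(-168.25393284652827), [np.float64(-168.94866835316702), np.float64(-169.3332473953637)])
w8 (np.float64(-172.01589126422508), [np.float64(-172.10309329030338), np.float64(-172.15030290897155)])
```

The slip so far is about 8.5–9°. Adding 6° brings it to about 15°.

Emit:
play_rows --pt "0 0 0" --pt "0 0 0" --pt "0 0 0" --pt "0 0 0" --yaw '[3, 3, 0, 0]' --grip '[1, 1, 1, 1]'

```text
time: 7.8
tool_pos: [0.4427, 0.3079, 0.1373]
tool_rot: [0.707, -0.706, 0.039, -0.039]
contact_force: [-1.9, 1.4, 5.0]
gripper_width: 0.119
```

```bash
python3 -c "
from h import *
rep('w9')"
```

```text
7.8 [0.44266655 0.30793885 0.13729432] [-1.8623787   1.44685338  4.99506991] [ 0.05604411  0.17991473 -0.01397484] 0.119306908889113 j6 -0.9908846634525807 zang 83.65481226894715
```

View pics/w9z.png

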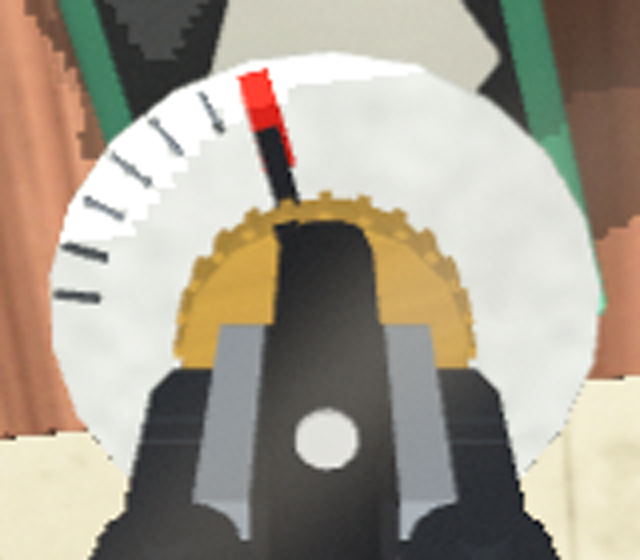

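```bash
python3 - <<'E'
from m import *
print(ang("w9",[(268,130),(288,202)]), "blade", 83.65-159.66-110.35)
E
```

```text
(np.float64(-172.31621763426475), [np.float64(-172.17771059463075), np.float64(-172.10245289172437)]) blade -186.35999999999999
```

Emit:
play_rows --pt "0 0 0" --pt "0 0 0" --pt "0 0 0" --pt "0 0 0" --pt "0 0 0" --yaw '[0, 0, 0, 0, 0]' --grip '[0.2, 0.2, 0.2, 0.2, 0.2]'

```text
time: 8.35
tool_pos: [0.4422, 0.3072, 0.136]
tool_rot: [-0.706, 0.706, -0.039, 0.039]
contact_force: [-0.3, -0.2, -0.2]
gripper_width: 0.4
```

```bash
python3 -c "
from h import *
rep('w10')"
```

```text
8.35 [0.44220271 0.30721742 0.13598897] [-0.27466221 -0.21915089 -0.20984516] [ 0.00745509  0.02425692 -0.02252492] 0.39964545082495756 j6 -0.9910553037861046 zang 83.65444879705542
```

View pics/w10z.png

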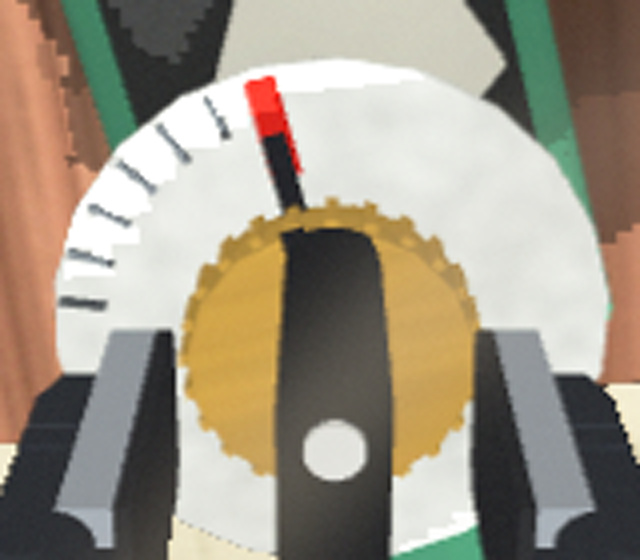

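The slip is about 14°, the pointer is still on the red mark and the gripper is clear of the blade. Moving up and away.

Emit:
play_rows --pt "0 -1 0" --pt "0 -2 0" --pt "0 -3 0" --pt "0 -3 0" --pt "0 -2 0" --pt "0 0 0" --pt "0 0 0" --pt "0 0 0" --yaw '[0, 0, 0, 0, 0, 0, 0, 0]' --grip '[0.2, 0.2, 0.2, 0.2, 0.2, 0.2, 0.2, 0.2]'

```text
time: 9.2
tool_pos: [0.4416, 0.3069, 0.2445]
tool_rot: [-0.706, 0.707, -0.04, 0.038]
contact_force: [-1.1, -0.0, -0.6]
gripper_width: 0.401
```

```bash
python3 - <<'E'
from h import *
s,f=wrist("w11");print(s["time"],s["tool_pos"],s["contact_force"])
i=cv2.imread("pics/w11.png")[120:260,250:400];cv2.imwrite("pics/w11z.png",cv2.resize(i,None,fx=4,fy=4,interpolation=cv2.INTER_CUBIC))
E
```

```text
9.2 [0.44160898 0.30694533 0.24452486] [-1.06986032 -0.04570508 -0.5593549 ]
```

View pics/w11z.png

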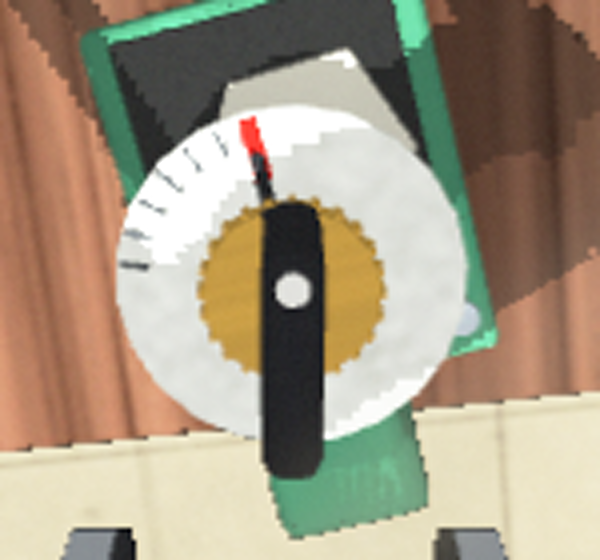

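The pointer (258,170) is on the red mark (250,135), with the blade about 14° past it and nothing touching the press. Handing in.

```bash
python3 -c "
from plant import workorder
print(workorder.job_done())"
```

```text
the job is handed in; nothing more can be done
None
```

The green press is tightened, and I handed the job in at about 9.3 s. I gripped its thumbscrew and turned it 76° clockwise: about 62° brought the pointer to the red mark, and the rest was clutch slip. I then opened the gripper and rose about 11 cm clear.

- **Slip:** my last measurement, just before letting go, gave about 14°. The stop angle I expected from the dial ticks gives about 14.5–16°, so both are within the 10 to 20° you asked for.
- **After release:** the wrist camera still showed the pointer on the red mark, with the blade past it as before. The gripper was touching nothing.
- **Torque:** the wrist torque reading was too noisy to show the clutch slipping, so I judged the slip from the pictures alone.
- **Grey press:** I did not go near it.

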